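# Blank off the port that fits the plug

### The arm

A 7-joint arm with a two-finger parallel gripper is mounted at the origin on the work surface. World frame = base frame: x ahead of the robot, y to its left, z up, the work surface at z = 0. Lengths are in mm, angles in rad, forces in N, time in s.
With the tool pointing down it reaches from about 425 to 925 mm from the base axis. Payload 6.8 kg.
Tool frame: the origin (TCP) lies at the very end of the fingers, on their centre line; the grasp point (between the pads) lies 19 mm behind it (manip.hold_point_z is the distance from the TCP to the grasp point, in mm); z points along the fingers, y is the line along which they close (so a half turn about z gives the same grasp; the last joint's range is limited). The gripper opens to 88 mm and grips with 3 to 60 N. Pads are 20 mm wide; open, the fingers measure 115 mm over their backs; the gripper's body (75 mm by 178 mm) begins 61 mm behind the grasp point.
Start: joints at [1.16, 0.477, 0.022, 1.555, -0.011, 1.109, -0.083], TCP at [201.29, -644.306, 222.664] pointing down, gripper open.
Joint ranges: [-2.96, 2.96], [-0.34, 2.1], [-1.41, 1.46], [0.24, 2.44], [-1.37, 4.51], [0.17, 1.92], [-2.96, 2.96]. Speed limits (rad/s): [2.39, 2.39, 3.14, 3.14, 3.14, 3.14, 3.14].

### API

Orientations are given as a unit quaternion [w, x, y, z].
In Python, from station import manip gives the robot as it stands.
- The arm moves only by the tool servo_tool, never from a script. Its argument "plan" is a list of rows, each an object with "grip": the closure, from 0 (fully open) to 1 (shut); "travel": the shift along the tool's x, y, z in m, a list of three; "turn": the turn about the tool's z in rad. In form: [{"grip": grip, "travel": [x, y, z], "turn": turn}, ...]. A call has 1 to 10 rows; each row shifts and turns the commanded pose from where the row before left it, along the tool's axes as they then stand; what a row does not reach is not made up. A row lasts 1/10 s, in which the tool goes at most 50 mm and 8.59 degrees, less where a joint would pass 70% of its speed; a pose out of reach is approached as far as the arm can. A call is refused whole if a number of a shift passes 0.05 or a number of a turn 0.15, either way. A call with a gripper value outside its range is refused whole. The fingers move at their own pace and stop on an object; "squeeze" is the grip in N (left out, the last holds). Time passes only in rows, so rows that do not move let the fingers close. It gives the time, the measured TCP pose, the force, the opening and the grip force at its end, in the units of the state.
- manip.observe(): the state, without advancing time (a new reading comes with each control period).
- manip.grab_frame(name): name is "scene" or "side" or "wrist"; returns a dict with "img" (420x560x3 uint8, blue, green, red), "fx", "fy", "cx", "cy" (pixels), "origin" and "rotation" of the camera in the world; the wrist camera has in their place "hand_eye" (4x4, takes a point from camera to tool coordinates, whose origin is the TCP and whose axes are the flange's). Camera axes: x right, y up, looking along -z (the intrinsics and any distortion apply to the point x, -y, -z); pixel columns grow to the right and rows downward; lengths in mm; the calibration is good to about 2 mm. A picture is of the moment at which its call begins: read the wrist's pose just before it. There is no depth.
- manip.finish_job(): hands the job in; it is judged then, once.
The state is a dict: "t": time; "joints": joint angles; "joint_velocities": joint speeds; "joint_efforts": joint torques, N m; "tool_pos": TCP position; "tool_rot": TCP orientation; "ft_force": force on the tool from outside, world axes, zero at the start; "wrist_torque": the same for the moment, N m; "grip_width": opening from 0.0 (shut) to 1.0 (fully open); "grasp_force": force on a finger pad.
Only numpy, scipy, OpenCV 4.12 (cv2) and the standard library are available. Lean on these libraries where they do the work, as an engineer would, in place of code of your own. Each camera call takes 0.05 s, during which the arm holds its last target. There are 200 camera calls.

### The job

Take the brass blanking plug that stands on the black rubber mat and fit it into the port of its own diameter in the graded row of the aluminium port block, pressing it past the seal until its flange is fully home on the block, then let go. The block is not exactly where its rail suggests, so feel for the port gently, never bearing on the block with more than about 4 kg. Leave the two spare plugs standing in their tray and do not disturb the other things on the bench.

Things in the scene. Friction and masses are not known exactly. Their poses are not given: they have to be found in the camera images.
- rail: Fixed steel base plate 100 x 240 x 8 mm under the aluminium port block (50 mm in x, 160 mm in y, flat top 62 mm up). Origin: centre of its underside; z up, y along the row of four ports, which run 8, 12, 16, 20 mm from +y to -y, 38 mm apart, at x = 0. The block was clamped by hand 3 to 15 mm towards +y off its marks; this reading does not show how far. It holds against 40 N sideways.
- mark8 (a point): Mark on the rail for the 8 mm port (+57 mm in y and 62 mm up from the rail's origin, level with the block's top). The bore, 9 mm across and 26 mm deep, is NOT exactly here but 3 to 15 mm further along the rail's +y. No plug is for it.
- mark12 (a point): Mark on the rail for the 12 mm port (+19 mm in y and 62 mm up from the rail's origin, level with the block's top). The bore, 13 mm across and 26 mm deep, is NOT exactly here but 3 to 15 mm further along the rail's +y.
- mark16 (a point): Mark on the rail for the 16 mm port (-19 mm in y and 62 mm up from the rail's origin, level with the block's top). The bore, 17 mm across and 26 mm deep, is NOT exactly here but 3 to 15 mm further along the rail's +y. In every port a rubber seal lies 10 to 14 mm down: the plug rests on it with its flange 8 to 12 mm up.
- mark20 (a point): Mark on the rail for the 20 mm port (-57 mm in y and 62 mm up from the rail's origin, level with the block's top). The bore, 21 mm across and 26 mm deep, is NOT exactly here but 3 to 15 mm further along the rail's +y. Pushing a plug and seal on down takes 8 to 10 N until the flange meets the block; it then stays down.
- plug12_center (a point): Brass plug, upright, 56 mm tall, 40-85 g: round shank 12 mm across, 22 mm long (1 mm bevel at the foot), then a flange 22 mm across, 4 mm thick, then a round grip stem 16 mm across, 30 mm tall. Point: on the axis 28 mm above the foot, 2 mm above the flange's top; z up. One plug (any of the three) stands on the mat, the others in the tray.
- plug16_center (a point): Brass plug, upright, 56 mm tall, 40-85 g: round shank 16 mm across, 22 mm long (1 mm bevel at the foot), then a flange 26 mm across, 4 mm thick, then a round grip stem 16 mm across, 30 mm tall. Point: on the axis 28 mm above the foot, 2 mm above the flange's top; z up. One plug (any of the three) stands on the mat, the others in the tray.
- plug20_center (a point): Brass plug, upright, 56 mm tall, 40-85 g: round shank 20 mm across, 22 mm long (1 mm bevel at the foot), then a flange 30 mm across, 4 mm thick, then a round grip stem 16 mm across, 30 mm tall. Point: on the axis 28 mm above the foot, 2 mm above the flange's top; z up. One plug (any of the three) stands on the mat, the others in the tray.
- mat: Fixed black rubber mat, 90 x 90 x 3 mm, to the right of the robot; the plug to be fitted stands on it. Origin: centre of its underside.
- tray: Fixed grey plastic tray, 85 mm (x) x 140 mm (y), floor 3 mm thick, rim 10 mm high, to the left of the robot; the two spare plugs stand in it. Origin: centre of its underside.
- valve: Bystander: loose white valve with a black coil on top, 50 x 30 x 47 mm. Origin: centre of its underside.
- gauge: Bystander: loose round pressure gauge lying face up, 50 mm across, 30 mm high. Origin: centre of its underside.
- screwdriver: Bystander: loose screwdriver with a red handle, 200 mm long, lying flat on the far left of the bench. Its own x axis runs along it, tip at +x.
There are look-alikes about, which are no part of the job. What is shaped like the part that bears plug16_center but turquoise is not meant.

How it is judged:
By the outcome, as a careful person would: the job done as asked, in the order asked, and still so for the second after the job is handed in, with the robot touching nothing.
It also fails if it takes over 58 s, if anything falls off the work surface, if the arm or the gripper's body presses on something with over 40 N, if the wrist force passes 120 N, or if a joint passes its speed limit or range.

## Working session

There is one attempt and no reset: what is moved stays moved. The work goes in short steps, Python scripts to look and compute and a tool call to move; the robot and the scene stay as the last step left them, time stands still between calls to the robot, and variables do not carry over. Pictures are saved under pics/ and viewed, at most 10 in all, crops included, and the job is handed in when it is done.

Besides the shell and the picture viewer there is one more tool, called after "Request:" as a command line: name --argument value ..., lists and objects as JSON in quotes. servo_tool: Moves the arm, as the interface text tells. Its arguments: {"type":"object","properties":{"plan":{"type":"array"},"squeeze":{"type":"number"}},"required":["plan"]}

```bash
mkdir -p pics
cat > h.py <<'E'
import numpy as np,cv2
from station import manip
from scipy.spatial.transform import Rotation as R
def st():
    return manip.observe()
def Rt(s):
    q=s["tool_rot"];return R.from_quat([q[1],q[2],q[3],q[0]]).as_matrix()
def grab(n):
    s=st();f=manip.grab_frame(n)
    if n=="wrist":
        H=np.array(f["hand_eye"]);M=Rt(s)
        f["rotation"]=M@H[:3,:3];f["origin"]=np.array(s["tool_pos"])+M@H[:3,3]
    f["rotation"]=np.array(f["rotation"]);f["origin"]=np.array(f["origin"])
    return f
def cast(f,u,v,z):
    d=f["rotation"]@np.array([(u-f["cx"])/f["fx"],-(v-f["cy"])/f["fy"],-1])
    o=f["origin"];return o+d*(z-o[2])/d[2]
def proj(f,p):
    c=f["rotation"].T@(np.array(p)-f["origin"]);return f["cx"]+f["fx"]*c[0]/-c[2],f["cy"]-f["fy"]*c[1]/-c[2]
E
python3 - <<'E'
from h import *
s=st();print(s);print(Rt(s))
for n in ["scene","wrist","side"]:
    f=grab(n);cv2.imwrite(f"pics/{n}0.png",f["img"]);print(n,{k:v for k,v in f.items() if k!="img"})
E
```

```text
{'t': 0.0, 'joints': array([ 1.15990858,  0.47778582,  0.02232062,  1.55643437, -0.01148957,
        1.10926262, -0.08311169]), 'joint_velocities': array([-0.00030312, -0.00056337, -0.00080721, -0.00065731, -0.00039761,
       -0.00136543, -0.00020256]), 'joint_efforts': array([-1.18864456e-03, -5.82856750e+01,  1.53414153e+00, -2.72609353e+01,
       -5.43899182e-02,  1.69679214e-02,  1.24778721e-04]), 'tool_pos': array([ 201.09314291, -643.73548375,  221.69812617]), 'tool_rot': array([-8.58770314e-04,  9.88559044e-01,  1.50831829e-01, -1.97116007e-04]), 'ft_force': array([-0.04588756,  0.00090806,  0.37046392]), 'wrist_torque': array([ 0.03229745, -0.04469421, -0.02279159]), 'grasp_force': 0.0, 'grip_width': 0.9988309883389511}
[[ 9.54499441e-01  2.98211998e-01 -6.48781416e-04]
 [ 2.98212675e-01 -9.54498044e-01  1.63842758e-03]
 [-1.30661829e-04 -1.75735306e-03 -9.99998447e-01]]
scene {'fx': 529.2396823978377, 'fy': 529.2396823978377, 'cx': 278.41286790342906, 'cy': 212.59783421684338, 'origin': array([1150.46797278, -112.19488902,  956.19056381]), 'rotation': array([0.75516503, 0.
[... 263 characters left out ...]
-01, -1.57977669e-03, -2.82088076e-04,
        -5.66684839e-02],
       [ 1.92087340e-04,  2.92352048e-01, -9.56310746e-01,
        -1.62572130e+02],
       [ 0.00000000e+00,  0.00000000e+00,  0.00000000e+00,
         1.00000000e+00]]), 'rotation': array([[ 0.29970613,  0.91214668,  0.27957946],
       [-0.95402968,  0.28713041,  0.08592725],
       [-0.00189751, -0.29248003,  0.95626975]]), 'origin': array([ 278.31699533, -619.8621065 ,  384.30003258])}
side {'fx': 384.721819666967, 'fy': 384.721819666967, 'cx': 280.4115083198572, 'cy': 210.21636280277394, 'origin': array([ 470.65787831, -451.21967561,  669.90701923]), 'rotation': array([ 0.93445417,  0.33805909, -0.0434286 , -0.10307966])}
```

Run:
```python
s=open('h.py').read()
s=s.replace('    f["rotation"]=np.array(f["rotation"]);','    r=np.array(f["rotation"])\n    if r.ndim==1: r=R.from_quat(r[[1,2,3,0]]).as_matrix()\n    f["rotation"]=r;')
open('h.py','w').write(s)
```

```text
(no output)
```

View pics/scene0.png

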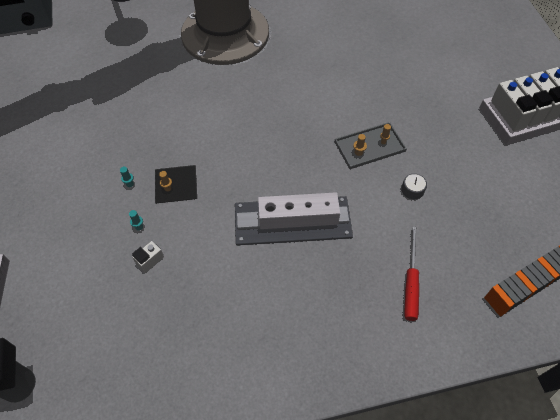

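View pics/side0.png

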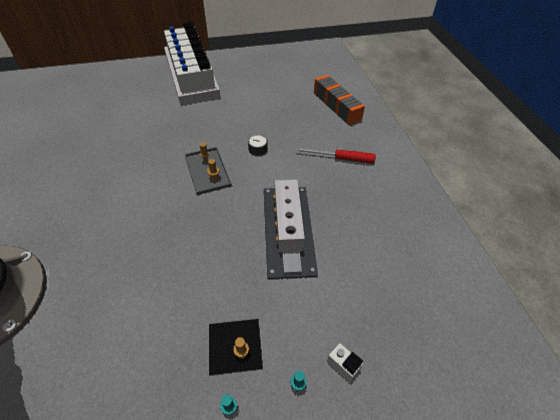

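View pics/wrist0.png

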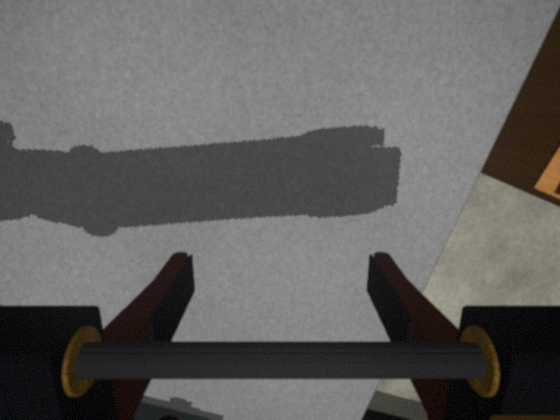

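Scene view: the mat plug is at about (165,181), the block's ports run from (270,207) for 20 mm to (327,204) for 8 mm, and the tray is at (370,144). Turquoise decoys stand at (126,177) and (135,219). Side view: the mat plug is at (240,347) and the ports run from (292,230) to (287,187). The wrist view shows only bare bench.

Run:
```python
from h import *
for n,box,hb in [("scene",(150,160,185,200),(255,190,345,230)),("side",(222,330,260,365),(270,175,310,255))]:
    f=grab(n);hsv=cv2.cvtColor(f["img"],cv2.COLOR_BGR2HSV)
    m=cv2.inRange(hsv,(8,110,60),(28,255,255))
    N,l,stt,c=cv2.connectedComponentsWithStats(m)
    for i in range(1,N):
        if stt[i][4]>15: print(n,"brass",stt[i],c[i].round(1),cast(f,*c[i],31).round(1))
    print("rows");x0,y0,x1,y1=box
    for v in range(y0,y1):
        r=np.flatnonzero(m[v,x0:x1]); 
        if len(r):print(v,x0+r[0],x0+r[-1],end="; ")
    x0,y0,x1,y1=hb
    g=cv2.cvtColor(f["img"],cv2.COLOR_BGR2GRAY)
    N,l,stt,c=cv2.connectedComponentsWithStats((g[y0:y1,x0:x1]<75).astype(np.uint8))
    print()
    for i in range(1,N):
        if 4<stt[i][4]<300: p=c[i]+[x0,y0];print(n,"hole",stt[i],p.round(1),cast(f,*p,62).round(1))
    k=cv2.inRange(f["img"],(0,0,0),(28,28,28));N,l,stt,c=cv2.connectedComponentsWithStats(k)
    for i in range(1,N):
        if 500<stt[i][4]<8000:print("dark",stt[i],c[i],cast(f,*c[i],3).round(1))
```

```text
scene brass [384 124   7   7  35] [387.  126.7] [435.2 298.3  31. ]
scene brass [381 133   9   7  25] [384.8 136.6] [461.2 284.1  31. ]
scene brass [358 134   8   7  41] [361.4 136.9] [449.9 232.9  31. ]
scene brass [354 141  13  11  73] [359.7 146.6] [475.3 221.   31. ]
scene brass [159 171   8   8  46] [162.5 174. ] [ 446.8 -212.6   31. ]
scene brass [160 178  12  10  60] [166.  183.2] [ 472.5 -208.3   31. ]
scene brass [537 257  23  26 186] [548.2 267.4] [839.8 481.8  31. ]
scene brass [515 270  23  30 198] [526.1 281.5] [857.1 427.1  31. ]
scene brass [484 284  31  33 529] [498.8 299.9] [879.2 361.1  31. ]
rows
171 161 165; 172 160 166; 173 159 166; 174 159 166; 175 159 165; 176 160 165; 177 161 164; 178 162 170; 179 168 170; 180 160 171; 181 160 171; 182 160 171; 183 160 171; 184 160 170; 185 161 170; 186 162 168; 187 163 167; 
scene hole [84  7  6  9 35] [341.8 202.2] [623.9 132.1  62. ]
scene hole [ 0 12  3  9 23] [255.8 206.4] [593.5 -37.2  62. ]
scene hole [11 13  9  8 59] [269.9 206.9] [601.1 -10.1  62. ]
scene hole [31 13  7  6 36] [288.9 205.6] [607.1  27.3  62. ]
scene h
[... 720 characters left out ...]
466.6 252.3  31. ]
side brass [207 166  12  10  68] [212.3 170.9] [466.1 219.   31. ]
side brass [233 337  16  21 207] [240.3 346.9] [ 464.9 -208.    31. ]
rows
337 238 242; 338 236 243; 339 236 243; 340 235 244; 341 235 244; 342 235 245; 343 235 246; 344 235 247; 345 234 248; 346 234 248; 347 233 248; 348 233 248; 349 233 248; 350 233 248; 351 233 248; 352 234 247; 353 234 247; 354 235 246; 355 236 245; 356 238 244; 357 240 242; 
side hole [15 24  5  4 14] [287.3 200.9] [609.9  63.9  62. ]
side hole [16 38  7  5 29] [288.9 214.9] [604.2  26.3  62. ]
side hole [16 51 10  8 58] [290.3 229.7] [598.  -11.1  62. ]
dark [ 209  319   53   56 2215] [233.54446953 346.696614  ] [ 453.4 -194.3    3. ]
```

Request:
servo_tool --plan '[{"grip":0,"travel":[0.035,-0.03,0],"turn":0},{"grip":0,"travel":[0.035,-0.03,0],"turn":0},{"grip":0,"travel":[0.035,-0.03,0],"turn":0},{"grip":0,"travel":[0.035,-0.03,0],"turn":0},{"grip":0,"travel":[0.035,-0.03,0],"turn":0},{"grip":0,"travel":[0.035,-0.03,0],"turn":0},{"grip":0,"travel":[0.035,-0.03,0],"turn":0},{"grip":0,"travel":[0.035,-0.03,0],"turn":0},{"grip":0,"travel":[0.035,-0.03,0],"turn":0},{"grip":0,"travel":[0.035,-0.03,0],"turn":0}]'

```text
t: 1.25
tool_pos: [446.6, -252.0, 222.9]
tool_rot: [0.0, 0.989, 0.151, 0.0]
ft_force: [1.4, -0.3, 0.3]
grip_width: 1.003
grasp_force: 0.0
```

Request:
servo_tool --plan '[{"grip":0,"travel":[0.02,-0.02,0],"turn":0},{"grip":0,"travel":[0.013,-0.018,0],"turn":0},{"grip":0,"travel":[0,0,0.015],"turn":0.12},{"grip":0,"travel":[0,0,0.015],"turn":0.12},{"grip":0,"travel":[0,0,0.015],"turn":0.12},{"grip":0,"travel":[0,0,0.015],"turn":0.11},{"grip":0,"travel":[0,0,0],"turn":0},{"grip":0,"travel":[0,0,0],"turn":0}]'

```text
t: 2.05
tool_pos: [466.1, -207.4, 162.9]
tool_rot: [-0.0, 0.997, -0.082, -0.0]
ft_force: [0.8, 0.5, 0.5]
grip_width: 0.999
grasp_force: 0.0
```

Run:
```python
from h import *
f=grab("wrist");s=st();print(s["tool_pos"],Rt(s).round(3),s["ft_force"])
cv2.imwrite("pics/w1.png",f["img"])
print(proj(f,[466,-208,59]),proj(f,[466,-208,29]))
```

```text
[ 466.49909818 -207.55453491  163.30779561] [[ 0.987 -0.164  0.001]
 [-0.164 -0.987 -0.   ]
 [ 0.001  0.    -1.   ]] [ 0.47383419 -0.04962891  1.5213825 ]
(np.float64(281.23451011681226), np.float64(213.13952039925107)) (np.float64(281.1302000681819), np.float64(203.09473595851335))
```

View pics/w1.png

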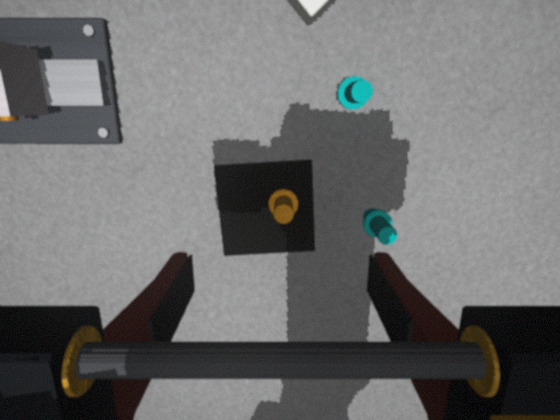

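The plug is centred below the tool: stem top at about (283,213), flange at about (284,203). The block's end is at upper left, and the decoys stand clear at (355,92) and (380,228).

Run:
```python
from h import *
f=grab("wrist");hsv=cv2.cvtColor(f["img"],cv2.COLOR_BGR2HSV)
m=cv2.inRange(hsv,(8,110,40),(28,255,255))[170:240,250:320]
for v in range(70):
    r=np.flatnonzero(m[v])
    if len(r):
        a,b=250+r[0],250+r[-1]+1
        print(v+170,a,b,"w@z29 %.1f w@z59 %.1f"%(np.linalg.norm(cast(f,a,v+170,29)-cast(f,b,v+170,29)),np.linalg.norm(cast(f,a,v+170,59)-cast(f,b,v+170,59))),((cast(f,a,v+170,29)+cast(f,b,v+170,29))/2).round(1))
```

```text
189 279 288 w@z29 7.7 w@z59 6.9 [ 478.4 -212.2   29. ]
190 276 291 w@z29 12.9 w@z59 11.6 [ 477.6 -212.1   29. ]
191 275 293 w@z29 15.5 w@z59 13.9 [ 476.6 -212.3   29. ]
192 273 293 w@z29 17.2 w@z59 15.5 [ 475.9 -211.3   29. ]
193 272 295 w@z29 19.8 w@z59 17.8 [ 475.  -211.6   29. ]
194 271 296 w@z29 21.5 w@z59 19.4 [ 474.1 -211.5   29. ]
195 270 297 w@z29 23.3 w@z59 20.9 [ 473.2 -211.3   29. ]
196 270 297 w@z29 23.3 w@z59 20.9 [ 472.3 -211.2   29. ]
197 269 297 w@z29 24.2 w@z59 21.7 [ 471.5 -210.6   29. ]
198 269 298 w@z29 25.1 w@z59 22.5 [ 470.6 -210.9   29. ]
199 269 298 w@z29 25.1 w@z59 22.6 [ 469.7 -210.8   29. ]
200 268 299 w@z29 26.8 w@z59 24.1 [ 468.8 -210.6   29. ]
201 268 299 w@z29 26.9 w@z59 24.1 [ 467.9 -210.5   29. ]
202 268 299 w@z29 26.9 w@z59 24.2 [ 467.  -210.3   29. ]
203 268 299 w@z29 26.9 w@z59 24.2 [ 466.2 -210.2   29. ]
204 268 299 w@z29 26.9 w@z59 24.2 [ 465.3 -210.1   29. ]
205 268 299 w@z29 27.0 w@z59 24.2 [ 464.4 -209.9   29. ]
206 268 299 w@z29 27.0 w@z59 24.3 [ 463.5 -209.8   29. ]
207 268 299 w@z29 27.0 w@z59 24.3 [ 462.6 -209.6   29. ]
208 268 299 w@z29 2
[... 245 characters left out ...]
458.1 -208.9   29. ]
213 271 296 w@z29 21.9 w@z59 19.7 [ 457.2 -208.8   29. ]
214 272 295 w@z29 20.2 w@z59 18.1 [ 456.3 -208.6   29. ]
215 272 295 w@z29 20.2 w@z59 18.1 [ 455.4 -208.5   29. ]
216 273 294 w@z29 18.4 w@z59 16.6 [ 454.5 -208.3   29. ]
217 273 294 w@z29 18.4 w@z59 16.6 [ 453.6 -208.2   29. ]
218 274 294 w@z29 17.6 w@z59 15.8 [ 452.6 -208.5   29. ]
219 274 293 w@z29 16.7 w@z59 15.0 [ 451.8 -207.9   29. ]
220 275 292 w@z29 15.0 w@z59 13.5 [ 450.8 -207.7   29. ]
221 276 292 w@z29 14.1 w@z59 12.7 [ 449.9 -208.    29. ]
222 276 291 w@z29 13.2 w@z59 11.9 [ 449.  -207.4   29. ]
223 278 289 w@z29 9.7 w@z59 8.7 [ 448.1 -207.3   29. ]
224 280 288 w@z29 7.1 w@z59 6.4 [ 447.1 -207.6   29. ]
```

Request:
servo_tool --plan '[{"grip":0.4,"travel":[0,0,0.03],"turn":0},{"grip":0.4,"travel":[0,0,0.03],"turn":0},{"grip":0.4,"travel":[0,0,0],"turn":0},{"grip":0.4,"travel":[0,0,0],"turn":0}]'

```text
t: 2.55
tool_pos: [466.4, -207.6, 103.4]
tool_rot: [-0.0, 0.997, -0.083, 0.0]
ft_force: [0.3, 0.6, 0.4]
grip_width: 0.672
grasp_force: 0.0
```

Request:
servo_tool --plan '[{"grip":0.4,"travel":[-0.0005,0.002,0.02],"turn":0},{"grip":0.4,"travel":[0,0,0.02],"turn":0},{"grip":0.4,"travel":[0,0,0.02],"turn":0},{"grip":0.4,"travel":[0,0,0.012],"turn":0},{"grip":0.4,"travel":[0,0,0],"turn":0},{"grip":0.4,"travel":[0,0,0],"turn":0}]'

```text
t: 3.15
tool_pos: [466.1, -209.7, 31.7]
tool_rot: [0.0, 0.997, -0.083, 0.001]
ft_force: [-0.1, 0.6, 0.4]
grip_width: 0.598
grasp_force: 0.0
```

Request:
servo_tool --plan '[{"grip":1,"travel":[0,0,0],"turn":0},{"grip":1,"travel":[0,0,0],"turn":0},{"grip":1,"travel":[0,0,0],"turn":0},{"grip":1,"travel":[0,0,0],"turn":0},{"grip":1,"travel":[0,0,0],"turn":0},{"grip":1,"travel":[0,0,0],"turn":0},{"grip":1,"travel":[0,0,0],"turn":0}]' --squeeze 40

```text
t: 3.85
tool_pos: [465.3, -209.4, 30.8]
tool_rot: [0.0, 0.997, -0.084, 0.0]
ft_force: [-0.6, -0.1, 1.7]
grip_width: 0.177
grasp_force: 40.0
```

Request:
servo_tool --plan '[{"grip":1,"travel":[0,0,-0.02],"turn":0},{"grip":1,"travel":[0,0,-0.04],"turn":0},{"grip":1,"travel":[0,0,-0.04],"turn":0},{"grip":1,"travel":[0.01,-0.04,-0.01],"turn":0},{"grip":1,"travel":[0.01,-0.04,0],"turn":0},{"grip":1,"travel":[0.01,-0.04,0],"turn":0},{"grip":1,"travel":[0.01,-0.04,0],"turn":0},{"grip":1,"travel":[0.01,-0.04,0],"turn":0},{"grip":1,"travel":[0.005,-0.04,0],"turn":0},{"grip":1,"travel":[0.005,-0.016,0],"turn":0}]'

```text
t: 4.85
tool_pos: [567.4, 38.1, 140.6]
tool_rot: [-0.001, 0.997, -0.081, -0.0]
ft_force: [0.3, 0.1, -0.6]
grip_width: 0.173
grasp_force: 40.0
```

Request:
servo_tool --plan '[{"grip":1,"travel":[0,0,0],"turn":0},{"grip":1,"travel":[0,0,0],"turn":0},{"grip":1,"travel":[0,0,0],"turn":0}]'

```text
t: 5.15
tool_pos: [566.4, 30.4, 140.4]
tool_rot: [0.001, 0.996, -0.085, -0.0]
ft_force: [0.5, -0.3, -0.2]
grip_width: 0.172
grasp_force: 40.0
```

Run:
```python
from h import *
f=grab("wrist");s=st();print(s["tool_pos"],s["ft_force"],s["grip_width"])
cv2.imwrite("pics/w2.png",f["img"])
for p in [(599.5,-10.6,62),(605.5,27,62),(611.5,64,62)]: print(proj(f,p))
```

```text
[566.51253526  30.53742177 140.49499621] [ 0.27369749  0.15543542 -0.21127328] 0.17220293898843794
(np.float64(331.2543286354263), np.float64(168.611495427789))
(np.float64(275.63009864371156), np.float64(169.21344274618303))
(np.float64(220.88234290249744), np.float64(169.66873516815542))
```

View pics/w2.png

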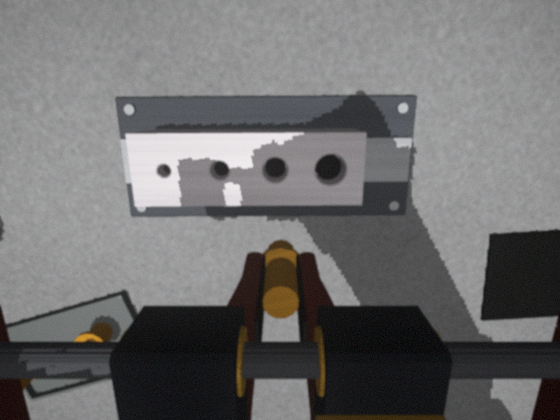

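The wrist view shows the graded row: 8 mm at (164,171), 12 at (220,170), 16 at (275,168) and 20 at (330,167). The plug is held upright at (281,275).

Run:
```python
from h import *
f=grab("wrist");s=st();g=cv2.cvtColor(f["img"],cv2.COLOR_BGR2GRAY)
T=np.array(s["tool_pos"]);M=Rt(s);P=[]
for u,v in [(330,167),(275,168),(220,170),(164,171)]:
    w=g[v-20:v+20,u-20:u+20]
    for th in (45,60):
        N,l,stt,c=cv2.connectedComponentsWithStats((w<th).astype(np.uint8))
        k=l[20,20]
        if k==0:print("no",th,w[20,20]);continue
        x,y,ww,hh,a=stt[k]
        ctr=np.array([u-20+x+ww/2-.5,v-20+y+hh/2-.5])
        p=cast(f,*ctr,62);print(th,ww,hh,a,ctr,p.round(1),"diam",round(ww*np.linalg.norm(cast(f,101,168,62)-cast(f,100,168,62)),1),"tool delta",(M.T@(p-T)).round(1))
hsv=cv2.cvtColor(f["img"],cv2.COLOR_BGR2HSV)
m=cv2.inRange(hsv,(8,110,40),(28,255,255))[235:325,255:310]
print([(v+235,255+np.flatnonzero(m[v])[0],255+np.flatnonzero(m[v])[-1]+1) for v in range(0,90,4) if m[v].any()])
for z in (-0,):
  for off,lab in ((37-9,'stemtop'),(-2,'flangetop'),(-28,'foot')): print(lab,np.round(proj(f,T+[0,0,off]),1))
```

```text
45 24 24 442 [328.5 166.5] [601.4  -8.8  62. ] diam 16.4 tool delta [41.  33.1 78.6]
60 27 25 507 [329. 167.] [601.   -9.1  62. ] diam 18.4 tool delta [40.6 33.4 78.6]
45 19 18 261 [275.  167.5] [606.8  27.4  62. ] diam 13.0 tool delta [40.2 -3.5 78.6]
60 21 19 305 [275. 168.] [606.5  27.5  62. ] diam 14.3 tool delta [39.9 -3.5 78.6]
45 12 11 96 [221.5 168. ] [612.7  63.5  62. ] diam 8.2 tool delta [ 39.9 -40.1  78.5]
60 14 14 139 [221.5 168.5] [612.3  63.6  62. ] diam 9.6 tool delta [ 39.5 -40.1  78.5]
no 45 67
no 60 67
[(243, np.int64(274), np.int64(288)), (247, np.int64(270), np.int64(292)), (251, np.int64(266), np.int64(295)), (255, np.int64(264), np.int64(302)), (259, np.int64(265), np.int64(307)), (263, np.int64(255), np.int64(307)), (267, np.int64(265), np.int64(306)), (271, np.int64(257), np.int64(296)), (275, np.int64(265), np.int64(310)), (279, np.int64(264), np.int64(309)), (283, np.int64(264), np.int64(308)), (287, np.int64(264), np.int64(298)), (291, np.int64(256), np.int64(308)), (295, np.int64(263), np.int64(309)), (299, np.int64(262), np.int64(308)), (303, np.int64(262), np.int64(300)), (307, np.int64(262), np.int64(299)), (311, np.int64(267), np.int64(310)), (315, np.int64(271), np.int64(309))]
stemtop [280.2 302.1]
flangetop [280.1 271. ]
foot [280. 251.]
```

Request:
servo_tool --plan '[{"grip":1,"travel":[0.02,-0.002,0],"turn":0},{"grip":1,"travel":[0.021,-0.0015,0],"turn":0},{"grip":1,"travel":[0,0,0.015],"turn":0},{"grip":1,"travel":[0,0,0.015],"turn":0},{"grip":1,"travel":[0,0,0.014],"turn":0},{"grip":1,"travel":[0,0,0],"turn":0},{"grip":1,"travel":[0,0,0],"turn":0},{"grip":1,"travel":[0,0,0],"turn":0}]'

```text
t: 6.05
tool_pos: [608.2, 29.9, 97.1]
tool_rot: [-0.0, 0.997, -0.083, 0.0]
ft_force: [-0.1, 0.3, -0.7]
grip_width: 0.176
grasp_force: 40.0
```

Run:
```python
from h import *
f=grab("wrist");s=st();print(s["tool_pos"],s["ft_force"],s["wrist_torque"])
a=f["img"][170:290,200:360];b=cv2.resize(a,None,fx=4,fy=4,interpolation=cv2.INTER_CUBIC)
cv2.imwrite("pics/w3.png",b)
```

```text
[608.39131979  29.85547399  97.32949497] [-0.11389585 -1.52404311  0.0338114 ] [-0.02452592 -0.00325318  0.01924873]
```

View pics/w3.png

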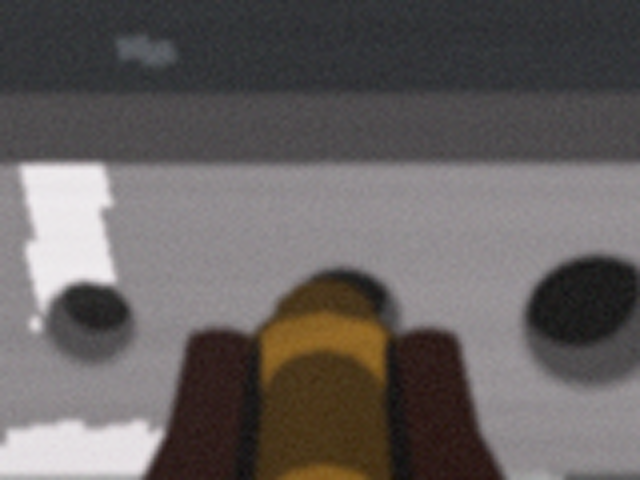

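The close crop shows the foot overlapping the port, with the port centre to the right. The port is at about (342,320) and the foot, once dropped vertically, at about (327,309), scale 6.6 px/mm. The correction is about +2.3 mm in tool y and -1.5 mm in tool x.

Request:
servo_tool --plan '[{"grip":1,"travel":[-0.0015,0.0023,0],"turn":0},{"grip":1,"travel":[0,0,0],"turn":0},{"grip":1,"travel":[0,0,0],"turn":0},{"grip":1,"travel":[0,0,0.002],"turn":0},{"grip":1,"travel":[0,0,0.002],"turn":0},{"grip":1,"travel":[0,0,0.002],"turn":0},{"grip":1,"travel":[0,0,0],"turn":0},{"grip":1,"travel":[0,0,0],"turn":0}]'

```text
t: 6.9
tool_pos: [606.1, 27.7, 90.5]
tool_rot: [0.0, 0.997, -0.083, -0.0]
ft_force: [-0.0, -0.8, -0.1]
grip_width: 0.177
grasp_force: 40.0
```

Request:
servo_tool --plan '[{"grip":1,"travel":[0,0,0.001],"turn":0},{"grip":1,"travel":[0,0,0.001],"turn":0},{"grip":1,"travel":[0,0,0],"turn":0}]'

```text
t: 7.2
tool_pos: [606.0, 27.6, 88.5]
tool_rot: [0.0, 0.997, -0.084, -0.0]
ft_force: [1.2, 0.4, -0.8]
grip_width: 0.175
grasp_force: 40.0
```

Request:
servo_tool --plan '[{"grip":1,"travel":[0,0,0.001],"turn":0},{"grip":1,"travel":[0,0,0],"turn":0}]'

```text
t: 7.4
tool_pos: [606.0, 27.7, 87.5]
tool_rot: [0.0, 0.997, -0.083, -0.0]
ft_force: [-0.2, -0.0, -1.0]
grip_width: 0.175
grasp_force: 40.0
```

Request:
servo_tool --plan '[{"grip":1,"travel":[0,0,0.001],"turn":0},{"grip":1,"travel":[0,0,0.001],"turn":0},{"grip":1,"travel":[0,0,0],"turn":0}]'

```text
t: 7.7
tool_pos: [605.9, 27.6, 85.4]
tool_rot: [0.0, 0.997, -0.084, -0.0]
ft_force: [-0.8, -0.0, -0.6]
grip_width: 0.173
grasp_force: 40.0
```

Request:
servo_tool --plan '[{"grip":1,"travel":[0,0,0.001],"turn":0},{"grip":1,"travel":[0,0,0.001],"turn":0},{"grip":1,"travel":[0,0,0],"turn":0}]'

```text
t: 8.0
tool_pos: [605.9, 27.6, 83.4]
tool_rot: [0.0, 0.997, -0.084, -0.0]
ft_force: [-2.1, 0.1, -0.1]
grip_width: 0.169
grasp_force: 40.0
```

Request:
servo_tool --plan '[{"grip":1,"travel":[0,0,0.001],"turn":0},{"grip":1,"travel":[0,0,0.001],"turn":0},{"grip":1,"travel":[0,0,0.001],"turn":0},{"grip":1,"travel":[0,0,0],"turn":0}]'

```text
t: 8.4
tool_pos: [605.9, 27.6, 80.4]
tool_rot: [0.0, 0.997, -0.084, -0.0]
ft_force: [-2.6, -0.2, 0.3]
grip_width: 0.175
grasp_force: 40.0
```

Request:
servo_tool --plan '[{"grip":1,"travel":[0,0,0.001],"turn":0},{"grip":1,"travel":[0,0,0.001],"turn":0},{"grip":1,"travel":[0,0,0],"turn":0}]'

```text
t: 8.7
tool_pos: [605.9, 27.7, 78.4]
tool_rot: [0.0, 0.997, -0.083, -0.0]
ft_force: [-2.4, -0.0, -0.8]
grip_width: 0.174
grasp_force: 40.0
```

Request:
servo_tool --plan '[{"grip":1,"travel":[0,0,0.001],"turn":0},{"grip":1,"travel":[0,0,0.001],"turn":0},{"grip":1,"travel":[0,0,0],"turn":0}]'

```text
t: 9.0
tool_pos: [606.1, 27.6, 77.1]
tool_rot: [0.0, 0.997, -0.084, -0.0]
ft_force: [-6.3, -0.7, 6.0]
grip_width: 0.178
grasp_force: 40.0
```

Request:
servo_tool --plan '[{"grip":1,"travel":[-0.0004,0,0.001],"turn":0},{"grip":1,"travel":[0,0,0.001],"turn":0},{"grip":1,"travel":[0,0,0],"turn":0}]'

```text
t: 9.3
tool_pos: [606.0, 27.7, 75.7]
tool_rot: [0.0, 0.996, -0.084, 0.0]
ft_force: [-7.0, -1.0, 8.7]
grip_width: 0.171
grasp_force: 40.0
```

Request:
servo_tool --plan '[{"grip":1,"travel":[0,0,0.001],"turn":0},{"grip":1,"travel":[0,0,0.001],"turn":0},{"grip":1,"travel":[0,0,0],"turn":0}]'

```text
t: 9.6
tool_pos: [606.0, 27.7, 73.8]
tool_rot: [0.0, 0.996, -0.084, 0.0]
ft_force: [-5.9, -0.8, 9.8]
grip_width: 0.172
grasp_force: 40.0
```

Request:
servo_tool --plan '[{"grip":1,"travel":[0,0,0.001],"turn":0},{"grip":1,"travel":[0,0,0.001],"turn":0},{"grip":1,"travel":[0,0,0],"turn":0}]'

```text
t: 9.9
tool_pos: [606.0, 27.7, 71.8]
tool_rot: [0.0, 0.996, -0.084, 0.0]
ft_force: [-7.1, -0.8, 9.4]
grip_width: 0.174
grasp_force: 40.0
```

Request:
servo_tool --plan '[{"grip":1,"travel":[-0.0004,0,0.001],"turn":0},{"grip":1,"travel":[0,0,0.001],"turn":0},{"grip":1,"travel":[0,0,0],"turn":0}]'

```text
t: 10.2
tool_pos: [605.9, 27.7, 69.9]
tool_rot: [0.0, 0.996, -0.084, 0.001]
ft_force: [-5.7, -1.5, 10.6]
grip_width: 0.173
grasp_force: 40.0
```

Request:
servo_tool --plan '[{"grip":1,"travel":[0,0,0.001],"turn":0},{"grip":1,"travel":[0,0,0.0005],"turn":0},{"grip":1,"travel":[0,0,0],"turn":0}]'

```text
t: 10.5
tool_pos: [605.9, 27.7, 68.4]
tool_rot: [0.0, 0.996, -0.084, 0.001]
ft_force: [-6.2, 0.0, 10.5]
grip_width: 0.17
grasp_force: 40.0
```

Request:
servo_tool --plan '[{"grip":1,"travel":[0,0,0.0005],"turn":0},{"grip":1,"travel":[0,0,0],"turn":0}]'

```text
t: 10.7
tool_pos: [605.9, 27.7, 68.0]
tool_rot: [0.0, 0.996, -0.084, 0.001]
ft_force: [-5.3, -1.4, 10.5]
grip_width: 0.175
grasp_force: 40.0
```

Next come small steps until the force rises, which marks the flange on the block.

Request:
servo_tool --plan '[{"grip":1,"travel":[0,0,0.0005],"turn":0},{"grip":1,"travel":[0,0,0],"turn":0}]'

```text
t: 10.9
tool_pos: [605.9, 27.7, 67.8]
tool_rot: [0.0, 0.996, -0.084, 0.001]
ft_force: [-6.9, -1.8, 13.6]
grip_width: 0.177
grasp_force: 40.0
```

Request:
servo_tool --plan '[{"grip":1,"travel":[0,0,0.0005],"turn":0},{"grip":1,"travel":[0,0,0],"turn":0}]'

```text
t: 11.1
tool_pos: [605.9, 27.7, 67.7]
tool_rot: [0.0, 0.996, -0.084, 0.001]
ft_force: [-7.9, -1.3, 17.6]
grip_width: 0.177
grasp_force: 40.0
```

Request:
servo_tool --plan '[{"grip":1,"travel":[0,0,0.0005],"turn":0},{"grip":1,"travel":[0,0,0],"turn":0}]'

```text
t: 11.3
tool_pos: [606.0, 27.7, 67.6]
tool_rot: [0.0, 0.996, -0.084, 0.001]
ft_force: [-9.1, -1.3, 21.3]
grip_width: 0.175
grasp_force: 40.0
```

Request:
servo_tool --plan '[{"grip":1,"travel":[0,0,-0.001],"turn":0},{"grip":0.55,"travel":[0,0,0],"turn":0},{"grip":0.55,"travel":[0,0,0],"turn":0},{"grip":0.55,"travel":[0,0,0],"turn":0},{"grip":0.55,"travel":[0,0,0],"turn":0},{"grip":0.55,"travel":[0,0,0],"turn":0}]'

```text
t: 11.9
tool_pos: [605.5, 27.8, 66.0]
tool_rot: [-0.0, 0.997, -0.084, 0.0]
ft_force: [0.7, -0.6, 0.7]
grip_width: 0.448
grasp_force: 0.0
```

Request:
servo_tool --plan '[{"grip":0.55,"travel":[0,0,-0.015],"turn":0},{"grip":0.55,"travel":[0,0,-0.02],"turn":0},{"grip":0.55,"travel":[0,0,-0.03],"turn":0},{"grip":0.55,"travel":[-0.02,0,-0.03],"turn":0},{"grip":0.55,"travel":[-0.02,0,0],"turn":0},{"grip":0.55,"travel":[0,0,0],"turn":0},{"grip":0.55,"travel":[0,0,0],"turn":0}]'

```text
t: 12.6
tool_pos: [566.3, 34.4, 162.0]
tool_rot: [0.0, 0.997, -0.083, 0.001]
ft_force: [0.1, -0.4, -0.2]
grip_width: 0.451
grasp_force: 0.0
```

Run:
```python
from h import *
a=grab("wrist")["img"][60:330,60:480];b=grab("side")["img"][160:300,200:400]
b=cv2.resize(b,None,fx=1.9,fy=1.93)[:270]
cv2.imwrite("pics/fin.png",np.hstack([a,b]))
```

```text
(no output)
```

View pics/fin.png

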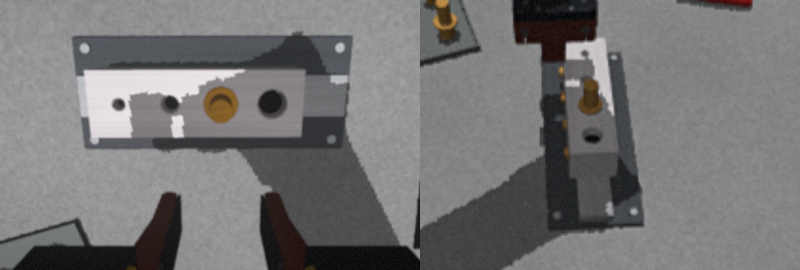

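The plug stands upright in the 16 mm port (third in the row, crop (221,104)), its flange flat on the block. The fingers are clear.

```bash
python3 -c "
from station import manip
print(manip.finish_job())"
```

```text
the job is handed in; nothing more can be done
None
```

The 16 mm brass plug is pressed fully home in its own port and released; the press peaked at about 21 N on the block, the arm ended clear of everything, and the job was handed in at about 12.7 s.

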